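# Start the clamp bolt of a flow cell

## Robot

A 7-joint arm with a two-finger parallel gripper is mounted at the origin on the work surface. World frame = base frame: x ahead of the robot, y to its left, z up, the work surface at z = 0. Lengths are in mm, angles in rad, forces in N, time in s.
With the tool pointing down it reaches from about 400 to 925 mm from the base axis. Payload 5.6 kg.
Tool frame: the origin (TCP) lies midway between the tips of the shut fingers; the grasp point (between the pads) lies 19 mm behind it; z points along the fingers, y is the line along which they close (so a half turn about z gives the same grasp; the last joint's range is limited). The gripper opens to 85 mm and grips with 20 to 120 N. Pads are 22 mm wide; open, the fingers measure 114 mm over their backs; the gripper's body (76 mm by 85 mm) begins 54 mm behind the grasp point. The pads swing forward as they close: fully open they stand 13 mm farther back than shut.
Start: joints at [1.208, 0.468, -0.012, 1.603, 0.006, 1.071, -0.056], TCP at [204.304, -617.064, 231.29] pointing down, gripper open.
Joint ranges: [-2.53, 2.53], [-0.31, 2.02], [-1.57, 1.55], [0.28, 2.44], [-1.29, 4.43], [0.15, 1.84], [-2.92, 2.92]. Speed limits (rad/s): [2.57, 2.57, 3.14, 3.14, 3.14, 3.14, 3.14].

## Interface

Orientations are given as a rotation vector (axis times angle).
In Python, from cell import ctrl, hand, kin, readout, grab_frame, get_calibration, order, finder gives the robot as it stands. The module is installed in compiled form; this text tells all that it offers. Calls block until the motion is done:
- ctrl.goto(position, orientation): joint-space move of the TCP to a pose.
- ctrl.move_straight(position, rotation=None, rate=150, stop_force=None): straight line of the TCP; rotation=None keeps the orientation; rate is the mean speed in mm/s. With stop_force (N) it stops when the force on the tool has changed by that much, and returns True; else False.
- ctrl.movej(angles): joint-space move.
- hand.grip(opening, force=None): finger opening in mm; force is the grip in N (None keeps the last); returns when the fingers have stopped.
- ctrl.dwell(seconds).
- kin.inverse_kinematics(position, orientation): joint angles nearest the present ones, or None.
- readout.read_state(): the state.
- grab_frame(name): name is "side" or "top" or "wrist"; returns (picture, depth): 480x640x3 uint8, red, green, blue; 480x640 float32, mm along the optical axis (not along the pixel's ray), 0 where there is no reading.
- get_calibration(name): a dict with "fx", "fy", "cx", "cy" (pixels), "world_from_camera" (4x4, takes a point from camera to world coordinates). Camera axes: x right, y up, looking along -z (the intrinsics and any distortion apply to the point x, -y, -z); pixel columns grow to the right and rows downward; lengths in mm; the calibration is good to about 2 mm. A picture is of the moment at which its call begins: read the wrist's pose just before it. get_calibration takes no time and is no camera call; for the wrist camera it gives the pose at the moment of the call.
A pose or a line that the arm cannot do raises ctrl.Unreachable and nothing moves.
- order.sign_off(): hands the job in; it is judged then, once.
Trained networks look in the newest picture that a camera, given by its name, has taken for a name from the list of things; names that differ only in an ending like _2 or _b are one class to them, and where a whole thing is asked for, a point or a joint stands for the part that bears it (a point fixed in the world has none). Each returns a list of dicts, best first, with "p" (0 to 1); they miss things now and then, are a little off and sometimes report something else, mostly with a low value. They report only what shows in the picture. A call takes as long as a camera call.
- finder.cut_out(camera, query): "region" (480x640 bool, what is visible of it) and "point" ([column, row] in pixels, amid what is visible of it).
The state is a dict: "time": time; "joint_positions": joint angles; "joint_vel": joint speeds; "joint_torque": joint torques, N m; "position": TCP position; "orientation": TCP orientation; "ft_force": force on the tool from outside, world axes, zero at the start; "wrist_torque": the same for the moment, N m; "gripper_width": finger opening in mm; "gripper_force": force on a finger pad.
Only numpy, scipy, OpenCV 4.12 (cv2) and the standard library are available. Lean on these libraries where they do the work, as an engineer would, in place of code of your own. Each camera call takes 0.05 s, during which the arm holds its last target. There are 200 camera calls.

## Task

Take the white threaded bolt out of the orange rack and stand it in the threaded boss on the flow cell's aluminium clamp plate. Turn it backward (counter-clockwise seen from above) until you feel its thread drop off the boss's thread start, then without forcing it turn it forward (clockwise) one full turn from there, so that it is cleanly started and upright. Finish while still gripping the bolt's head, keep holding it, and leave everything else as it is.

Things in the scene. Friction and masses are not known exactly. Their poses are not given: they have to be found in the camera images.
- bolt: Bolt to start: white plastic, 82 mm long, 90 g, upright in a rack hole. Origin: centre of the foot's underside, z up along it. Smooth shank 20 mm in diameter from 0 to 52 mm (lowest 4 mm tapers to 16 mm). It carries a coarse right-hand thread, 31 mm outer diameter, 3 mm thick, pitch 8 mm, one and a quarter turns, climbing counter-clockwise (from above) from 24 to 37 mm.
- bolt_head (a point): Middle of the bolt's head, 67 mm above its foot, axes as the bolt's. The head is round and knurled, 36 mm in diameter, from 52 to 82 mm above the foot; it can be gripped at any yaw. A small rib on its top (14 x 3 mm, 2 mm proud) points to the bolt's +x, over the thread's lower end.
- thread_end (a point): Underside of the lower end of the bolt's thread: 13.5 mm from the bolt's axis along the bolt's +x, 24 mm above the foot. Axes as the bolt's.
- clamp: Flow cell's clamp plate, fixed: aluminium, 150 x 110 x 12 mm, with a round grey threaded boss in its middle (45 mm outside, 36 mm inside, rim 60 mm above the plate's underside) and a low dark bar (top 31 mm up) along one short edge. Origin: centre of the plate's underside, on the boss's axis, z up. Nothing close by stands higher than the rim.
- boss_mouth (a point): Centre of the boss's open top, level with its rim; axes as the clamp's. Inside is a right-hand thread ridge: clear bore 24 mm, 3 mm thick, pitch 8 mm, two and a half turns. A bolt stood in it rests with its thread end on the ridge's first turn, 2 to 10 mm below the rim depending on its yaw. After the drop and one turn forward its thread end is about 18 mm below the rim.
- ridge_start (a point): Free upper end of the boss's thread ridge (its top face): 14 mm from the boss's axis in the clamp's +x direction, 2 mm below the rim; a rib on the boss's outside marks it. From here the ridge winds down clockwise seen from above, 8 mm a turn. A bolt turned counter-clockwise climbs until its thread end passes this point, then can fall 8 mm (if gripped firmly it stays up until lowered or let go).
- ridge_low (a point): Point on the ridge's top, one turn below ridge_start (10 mm below the rim, same side): where the thread end lands after the drop. From here clockwise turning runs the bolt in under the ridge, 8 mm a turn, with 2 mm of axial play. Let go, it stays where it is, perhaps leaning slightly.
- rack: Orange plastic block, fixed, 70 x 220 x 40 mm, with three blind holes in a row along its own y, 72 mm apart, 22 mm in diameter, 22 mm deep. Origin: centre of its underside. The bolt stands in one hole (foot 18 mm above the table), a plain plug and a vial in the others, in any order.
- plug: Plain white plug in a rack hole, 64 mm long, 24 mm square head, no thread; leave it. Origin at its foot.
- vial: Capped glass vial in a rack hole, 76 mm long, 22 mm cap; leave it. Origin at its foot.
- bottle_a: Glass jar with a screw cap, 72 mm in diameter, 150 mm high; leave it. Origin: centre of its underside.
- bottle_b: Glass bottle, 66 mm in diameter, 170 mm high; leave it. Origin: centre of its underside.
- spanner: Steel spanner, 160 mm, lying on the table; leave it. Origin: under its middle.
- gasket: Black rubber ring, 52 mm outside, 8 mm high, on the table; leave it. Origin: centre of its underside.
- beaker: Small glass cup, 64 mm across, 75 mm high; leave it. Origin: centre of its underside.

How it is judged (in metres and radians):
On the way, in this order (a step that is already met when the one before it is completed fails the run):
1. The bolt stands in the boss with its thread end up on the last stretch of the boss's first thread, just short of the ridge start (horizontal distance between bolt and boss_mouth below 0.006 m and angle between bolt's own z axis and vertical below 0.2 rad and x of thread_end in the frame of boss_mouth above 0.005 m and y of thread_end in the frame of boss_mouth between -0.012 and -0.001 m and z of thread_end in the frame of boss_mouth between -0.0062 and 0.003 m), for 0.05 s.
2. Turned backward past the ridge start, the bolt has dropped about one pitch (horizontal distance between bolt and boss_mouth below 0.006 m and angle between bolt's own z axis and vertical below 0.2 rad and x of thread_end in the frame of boss_mouth above -0.008 m and y of thread_end in the frame of boss_mouth above 0.001 m and z of thread_end in the frame of boss_mouth between -0.0125 and -0.0062 m), for 0.1 s.
At the end, for the whole second after the job is handed in: The bolt is upright (within 0.1 rad) on the boss's axis (within 4 mm at its foot), run in about one turn from the drop: its thread end 13.5 to 21.5 mm below the boss's rim and within about a third of a turn of the ridge start's direction; the fingers still grip it (over 2 N) and it is still (horizontal distance between bolt and boss_mouth below 0.004 m and angle between bolt's own z axis and vertical below 0.1 rad and z of thread_end in the frame of boss_mouth between -0.0215 and -0.0135 m and x of thread_end in the frame of boss_mouth above -0.008 m and contact force between the fingers and bolt above 2 N and angular speed of bolt below 0.3 rad/s and linear speed of bolt below 0.02 m/s); the arm keeps its last pose, push and grip.
It fails at once if another thing on the table or in the rack is moved by more than 25 mm (distance of any of plug, vial, bottle_a, bottle_b, spanner, gasket, beaker from where it was at the start of the episode above 0.025 m).
It fails at once if the bolt is forced against the boss (over 60 N) (contact force between bolt and clamp above 60 N).
It also fails if it takes over 66 s, if anything falls off the work surface, if the arm or the gripper's body presses on something with over 40 N, if the wrist force passes 120 N, or if a joint passes its speed limit or range.

## Working session

There is one attempt and no reset: what is moved stays moved. The work goes in short steps, each a Python script; the robot and the scene stay as the last script left them, time stands still between calls to the robot, and variables do not carry over. Pictures are saved under pics/ and viewed, at most 10 in all, crops included, and the job is handed in when it is done.

```bash
mkdir -p pics
cat > h.py <<'E'
import numpy as np, cv2
from cell import ctrl, hand, kin, readout, grab_frame, get_calibration, order, finder
def save(n,im): cv2.imwrite('pics/'+n,im[:,:,::-1])
def cloud(cam,d):
    c=get_calibration(cam); v,u=np.mgrid[0:480,0:640]
    P=np.stack([(u-c['cx'])/c['fx']*d,-(v-c['cy'])/c['fy']*d,-d,np.ones_like(d)],-1)
    W=(P@np.array(c['world_from_camera']).T)[...,:3]; W[d<=0]=np.nan
    return W
E
python3 - <<'E'
from h import *
s=readout.read_state(); print(s['time'],s['position'],s['orientation'],s['ft_force'])
for cam in ['top','side']:
    im,d=grab_frame(cam); save(cam+'0.png',im); W=cloud(cam,d); np.savez('pics/'+cam,im=im,W=W)
    c=get_calibration(cam); print(cam,{k:c[k] for k in c if k!='world_from_camera'},np.round(c['world_from_camera'],2).tolist())
    for q in ['bolt','bolt_head','clamp','boss_mouth','ridge_start','rack']:
        for r in finder.cut_out(cam,q)[:2]:
            w=W[r['region']]; print(q,round(r['p'],2),r['point'],r['region'].sum(),np.round(np.nanmedian(w,0)),np.round(np.nanpercentile(w[:,2],[5,98])))
E
```

```text
0.0 [ 204.09078166 -616.52216201  230.33188602] [-3.09979201e+00 -4.99780235e-01  6.12761539e-04] [0.39114586 0.12457468 1.12048609]
top {'fx': 602.4455411076523, 'fy': 602.4455411076523, 'cx': 323.51199033417765, 'cy': 241.75833395916203} [[0.0, 1.0, -0.08, 468.65], [-1.0, 0.0, 0.02, 20.77], [0.02, 0.08, 1.0, 1653.72], [0.0, 0.0, 0.0, 1.0]]
bolt 0.64 [218.5, 256.3] 170 [557. 260.  99.] [ 86. 107.]
bolt_head 0.7 [220.1, 257.0] 170 [556. 260.  99.] [ 86. 107.]
clamp 0.89 [382.9, 240.5] 2171 [ 604. -160.   14.] [ 6. 62.]
boss_mouth 0.92 [379.5, 244.8] 2233 [ 604. -160.   14.] [ 6. 61.]
ridge_start 0.81 [381.1, 242.6] 2215 [ 604. -160.   14.] [ 6. 62.]
ridge_start 0.68 [320.2, 296.6] 154 [456.   4.   8.] [ 0. 16.]
rack 0.59 [255.6, 259.9] 1919 [558. 183.  40.] [31. 78.]
side {'fx': 457.5945804726597, 'fy': 457.5945804726597, 'cx': 323.05363878394417, 'cy': 243.18717005467752} [[-0.92, 0.26, -0.3, 334.83], [-0.39, -0.63, 0.67, 623.98], [-0.02, 0.73, 0.68, 721.53], [0.0, 0.0, 0.0, 1.0]]
bolt 0.67 [293.5, 359.1] 696 [554. 271.  96.] [ 43. 101.]
bolt_head 0.93 [293.3, 353.8] 655 [554. 272.  96.] [ 49. 101.]
bolt_head 0.38 [353.3, 225.0] 2214 [ 599. -145.   11.] [ 5. 58.]
clamp 0.94 [353.1, 227.1] 2226 [ 599. -145.   11.] [ 5. 58.]
boss_mouth 0.66 [354.1, 226.2] 2220 [ 599. -145.   11.] [ 5. 58.]
boss_mouth 0.2 [307.0, 350.5] 4015 [547. 215.  38.] [ 4. 41.]
ridge_start 0.73 [353.6, 225.7] 2195 [ 598. -145.   11.] [ 5. 57.]
rack 0.79 [306.5, 351.4] 3928 [547. 215.  38.] [ 6. 41.]
rack 0.22 [321.9, 297.3] 287 [562. 127.  76.] [38. 94.]
```

Run:
```python
import cv2,numpy as np
t=cv2.imread('pics/top0.png'); s=cv2.imread('pics/side0.png')
a=cv2.resize(t[190:300,190:430],(800,367)); b=cv2.resize(s[190:400,250:420],None,fx=2.3,fy=2.3)
cv2.imwrite('pics/a.png',a)
cv2.imwrite('pics/b.png',b)
```

```text
(no output)
```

View pics/a.png

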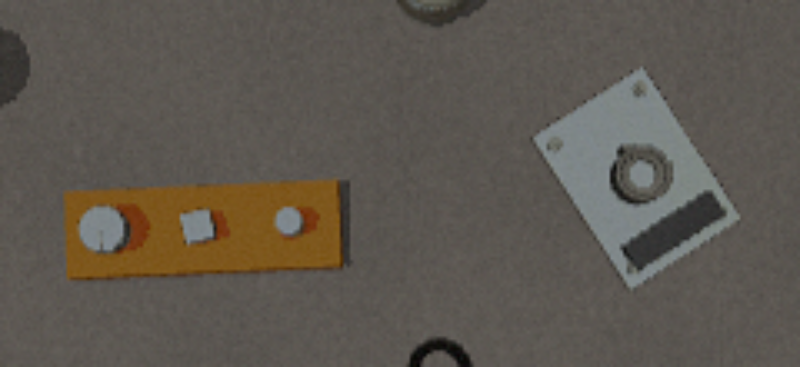

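View pics/side0.png

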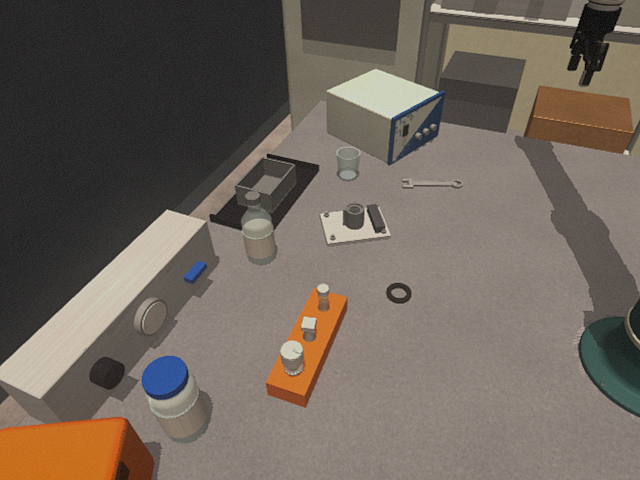

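```bash
cat >> h.py <<'E'
from scipy.spatial.transform import Rotation as R
def ori(yaw): return (R.from_euler('z',yaw,degrees=True)*R.from_euler('x',180,degrees=True)).as_rotvec()
E
python3 - <<'E'
from h import *
import glob
for P in ([556,260,250],[604,-160,150]):
    for y in range(-180,181,30):
        q=kin.inverse_kinematics(P,ori(y)); print(P,y,None if q is None else np.round(q,2))
c=get_calibration('wrist'); print(np.round(c['world_from_camera'],3).tolist(),c['fx'])
D=np.load('pics/top.npz');W=D['W']
# rack top plane points (orange) and plate
im=D['im'].astype(int)
m=(im[...,0]>im[...,2]*2.5)&(im[...,0]>100)&(np.abs(W[...,2]-40)<8)
m[:,:200]&=False
p=W[m][:,:2]; print(m.sum(),cv2.minAreaRect(p.astype(np.float32)))
m=np.zeros((480,640),bool);m[205:285,345:420]=1;m&=(np.abs(W[...,2]-12)<5)&(im.min(2)>110)
print(m.sum(),cv2.minAreaRect(W[m][:,:2].astype(np.float32)))
E
```

```text
[556, 260, 250] -180 [ 0.22  0.63 -1.04  1.63  0.57  1.22  0.63]
[556, 260, 250] -150 [ 0.25  0.66 -1.1   1.63  0.62  1.24  1.12]
[556, 260, 250] -120 [ 0.33  0.8  -1.32  1.62  0.8   1.36  1.51]
[556, 260, 250] -90 [ 0.33  0.8  -1.32  1.62  0.8   1.36  2.04]
[556, 260, 250] -60 [-1.26  0.6   1.12  1.73 -0.58  1.19 -2.6 ]
[556, 260, 250] -30 [-0.99  0.44  0.66  1.71 -0.3   1.1  -2.33]
[556, 260, 250] 0 [ 0.13  0.55 -0.88  1.64  0.45  1.17 -2.42]
[556, 260, 250] 30 [ 0.17  0.58 -0.95  1.63  0.5   1.19 -1.94]
[556, 260, 250] 60 [ 0.21  0.62 -1.02  1.63  0.56  1.21 -1.45]
[556, 260, 250] 90 [ 0.22  0.62 -1.03  1.63  0.56  1.22 -0.94]
[556, 260, 250] 120 [ 0.21  0.62 -1.03  1.63  0.56  1.21 -0.41]
[556, 260, 250] 150 [ 0.22  0.62 -1.04  1.63  0.57  1.22  0.11]
[556, 260, 250] 180 [ 0.22  0.63 -1.04  1.63  0.57  1.22  0.63]
[604, -160, 150] -180 [ 0.69  0.63 -0.68  1.7   0.46  0.98  1.41]
[604, -160, 150] -150 [ 1.01  1.   -1.33  1.68  1.01  1.31  1.57]
[604, -160, 150] -120 [ 1.01  1.   -1.33  1.68  1.01  1.31  2.09]
[604, -160, 150] -90 [ 0.11  0.51  0.13  1.74 -0.08  0.89 -2.87]
[604, -
[... 225 characters left out ...]
 1.72  0.22  0.92 -1.02]
[604, -160, 150] 60 [ 0.53  0.56 -0.44  1.71  0.29  0.93 -0.55]
[604, -160, 150] 90 [ 0.6   0.59 -0.55  1.71  0.36  0.95 -0.08]
[604, -160, 150] 120 [ 0.68  0.62 -0.66  1.7   0.44  0.97  0.38]
[604, -160, 150] 150 [ 0.67  0.61 -0.64  1.7   0.43  0.97  0.91]
[604, -160, 150] 180 [ 0.69  0.63 -0.68  1.7   0.46  0.98  1.41]
[[0.315, 0.916, 0.248, 266.682], [-0.949, 0.304, 0.083, -596.527], [0.0, -0.261, 0.965, 374.835], [0.0, 0.0, 0.0, 1.0]] 423.20792262994394
1678 ((560.0803833007812, 190.6807861328125), (69.52669525146484, 219.67889404296875), 2.9568896293640137)
1203 ((604.5499877929688, -161.57363891601562), (148.1676788330078, 109.03855895996094), 33.1625862121582)
```

Run:
```python
from h import *
ctrl.goto([604,-160,200],ori(30)); ctrl.dwell(.3)
def shot(n,qs):
    c=get_calibration('wrist'); im,d=grab_frame('wrist'); W=cloud('wrist',d); np.savez('pics/'+n,im=im,W=W,T=c['world_from_camera'],k=[c['fx'],c['fy'],c['cx'],c['cy']]); save(n+'.png',im)
    for q in qs:
        for r in finder.cut_out('wrist',q)[:1]:
            w=W[r['region']]; print(q,round(r['p'],2),r['point'],np.round(np.nanmedian(w,0)))
shot('boss',['clamp','boss_mouth'])
ctrl.goto([556,262,200],ori(-100)); ctrl.dwell(.3)
shot('bolt',['bolt_head','bolt'])
s=readout.read_state(); print(s['time'],s['position'],s['joint_positions'])
c=[np.load(f'pics/{n}.npz')['im'] for n in('boss','bolt')]
save('both.png',cv2.resize(np.hstack(c),(800,300)))
```

```text
clamp 0.97 [323.0, 202.3] [ 613. -158.   13.]
boss_mouth 0.96 [318.4, 201.0] [ 613. -158.   13.]
bolt_head 0.87 [317.6, 239.8] [557. 260. 101.]
bolt 0.62 [316.7, 235.9] [556. 259. 101.]
6.1417 [556.0353939  261.95645577 200.00393883] [ 0.3262048   0.88979275 -1.32704683  1.669264    0.89214888  1.31969502
  1.79963718]
```

View pics/both.png

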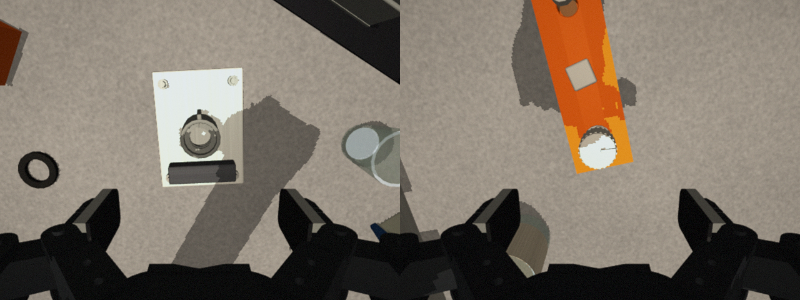

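Run:
```python
from h import *
def proj(D,P):
    T=np.linalg.inv(D['T']);fx,fy,cx,cy=D['k'];p=np.c_[P,np.ones(len(P))]@T.T
    return np.c_[cx+fx*p[:,0]/-p[:,2],cy-fy*p[:,1]/-p[:,2]]
from scipy.optimize import least_squares
B=np.load('pics/boss.npz');W=B['W']
near=np.hypot(W[...,0]-605,W[...,1]+160)<40
m=near&(W[...,2]>54)
print('rim z',np.nanpercentile(W[m][:,2],[10,50,90]),cv2.minEnclosingCircle(W[m][:,:2].astype(np.float32)),np.nanmean(W[m],0))
p=W[m][:,:2];c0,_=cv2.minEnclosingCircle(p.astype(np.float32))
f=least_squares(lambda x:np.maximum(np.hypot(*(p-x[:2]).T)-x[3],0)+np.maximum(x[2]-np.hypot(*(p-x[:2]).T),0)+0.001*(x[3]-x[2]),[*c0,18,22.5]);print('ann',f.x)
m=np.abs(W[...,2]-12)<4; m&=(np.hypot(W[...,0]-605,W[...,1]+160)<100)&(B['im'].min(2)>60)
print('plate',cv2.minAreaRect(W[m][:,:2].astype(np.float32)))
D=np.load('pics/bolt.npz');V=D['W']
m=(V[...,2]>94)&(np.hypot(V[...,0]-556,V[...,1]-260)<30)
print('bolt top',m.sum(),np.nanmedian(V[m],0),cv2.minEnclosingCircle(V[m][:,:2].astype(np.float32)),np.nanmean(V[m],0))
# Rectified top-down views: world x up, y left, 0.2 mm/px
def rect(D,c,z,h=40,s=5):
    n=2*h*s;v,u=np.mgrid[0:n,0:n]; P=np.stack([c[0]+h-v/s,c[1]+h-u/s,np.full(u.shape,float(z))],-1).reshape(-1,3)
    q=proj(D,P).astype(np.float32).reshape(n,n,2); return cv2.remap(D['im'],q[...,0],q[...,1],cv2.INTER_CUBIC)
save('rect.png',np.hstack([rect(B,(605,-160),60),rect(D,(556,260),100)]))
```

```text
rim z [274.85709911 284.43308684 293.27876835] ((607.7207641601562, -158.3943328857422), 39.820316314697266) [ 616.1170338  -153.81880796  269.47405291]
ann [ 603.33414924 -160.94659942   10.02405091   40.77373025]
plate ((605.3423461914062, -161.3594207763672), (149.77703857421875, 110.19217681884766), 32.86200714111328)
bolt top 20727 [555.13278417 249.79736942 284.05098026] ((554.9696044921875, 254.2826690673828), 27.72713851928711) [554.39495637 250.07122034 259.96731576]
```

View pics/rect.png

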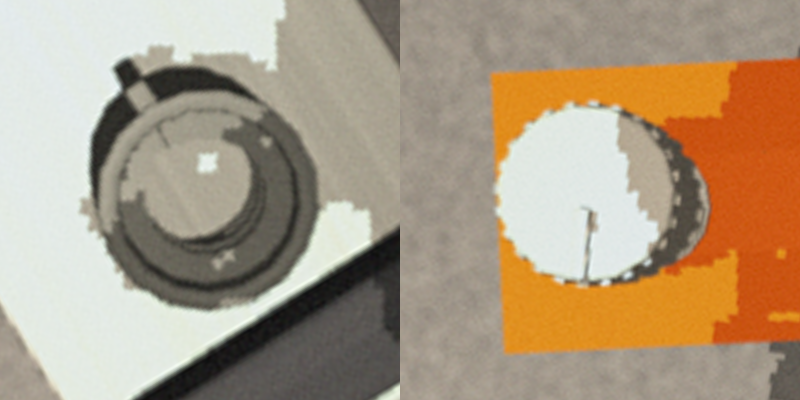

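Run:
```python
from h import *
D=np.load('pics/top.npz');W=D['W'];m=W[...,2]>110
m&=(W[...,0]>350)&(W[...,0]<850)&(abs(W[...,1])<500)
n,l,st,ce=cv2.connectedComponentsWithStats(m.astype(np.uint8))
for i in range(1,n):
    if st[i,4]>15: w=W[l==i]; print(st[i,4],np.round(np.nanmedian(w,0)),np.round(np.nanmax(w[:,2])))
B=[557,263]
ctrl.move_straight([*B,66],ori(-100),rate=80)
hand.grip(30,60)
s=readout.read_state(); print(s['time'],s['gripper_width'],s['gripper_force'],s['ft_force'],s['position'])
ctrl.move_straight([*B,180],rate=120)
s=readout.read_state(); print(s['time'],s['gripper_width'],s['gripper_force'],s['ft_force'],s['joint_positions'],s['wrist_torque'])
for P,y in (([570,50,200],165),([605.3,-161.4,170],76)): print(kin.inverse_kinematics(P,ori(y)))
im,d=grab_frame('side'); save('lift.png',im); W=cloud('side',d)
for r in finder.cut_out('side','bolt')[:1]: print(r['p'],r['point'],np.nanmedian(W[r['region']],0))
u,v=map(int,r['point']); save('liftc.png',cv2.resize(im[max(v-70,0):v+70,max(u-90,0):u+90],None,fx=3.5,fy=3.5))
```

```text
984 [842. 281. 129.] 141.0
396 [758.   6. 126.] 180.0
406 [709. 487. 145.] 160.0
664 [684. 391. 149.] 160.0
776 [ 632. -482.  140.] 154.0
8.4833 34.57441337677794 59.59199666976929 [-0.21544763 -0.69878367  2.86252901] [557.18527924 263.05860725  66.29360217]
9.5833 34.49509101203918 59.77842628955841 [ 0.47102946 -0.05726069 -0.8936754 ] [ 0.31578449  0.90961048 -1.30402184  1.68318061  0.91332459  1.29286145
  1.78752044] [-0.00442108  0.01197234  0.01114121]
[ 0.63899654  0.64853178 -1.09509078  1.77832131  0.63887675  1.12087931
  0.63858436]
[ 0.04985128  0.49404562  0.21092288  1.7282491  -0.12395327  0.93228641
  0.06594442]
0.88 [284.8, 319.3] [555.41622422 274.13321851 199.6749745 ]
```

View pics/liftc.png

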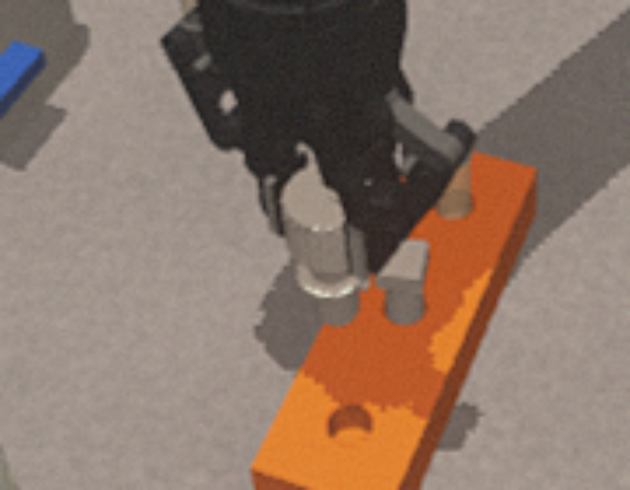

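```bash
cat >> h.py <<'E'
X,Y=605.3,-161.4
def st(t=''):
    s=readout.read_state(); print(t,round(s['time'],2),np.round(s['position'],2),'F',np.round(s['ft_force'],1),'M',np.round(s['wrist_torque'],2),'w',round(s['gripper_width'],1),round(s['gripper_force']),'q7',round(s['joint_positions'][6],2)); return s
E
python3 - <<'E'
from h import *
ctrl.goto([570,50,190],ori(165)); ctrl.goto([X,Y,140],ori(76)); ctrl.dwell(.2); st('above')
ctrl.move_straight([X,Y,108],rate=80); ctrl.dwell(.2);st('mouth')
print(ctrl.move_straight([X,Y,79],rate=15,stop_force=5)); ctrl.dwell(.2); st('down')
E
```

```text
above 11.93 [ 605.61 -159.5   140.19] F [-0.8  0.4 -1.1] M [-0.02  0.01 -0.01] w 34.6 60 q7 -0.4
mouth 12.68 [ 605.66 -161.42  108.51] F [ 0.  -0.3 -1.7] M [-0.01 -0.   -0.02] w 34.6 60 q7 -0.43
True
down 14.48 [ 605.29 -161.46   81.36] F [-1.4  0.3  5.2] M [ 0.05  0.12 -0.  ] w 34.7 60 q7 -0.45
```

Run:
```python
from h import *
for phi in (-25,-10,5,20):
    ctrl.move_straight([X,Y,81.4+(min(phi,0)+40)*8/360+.1],ori(116+phi),rate=20); st(phi)
ctrl.dwell(.2); st()
print(ctrl.move_straight([X,Y,72.5],rate=10,stop_force=5)); ctrl.dwell(.2); st('drop')
```

```text
-25 14.89 [ 605.33 -161.38   81.79] F [-0.7  0.6  0.1] M [ 0.1  -0.01  0.01] w 34.7 60 q7 -0.22
-10 15.3 [ 605.29 -161.58   82.11] F [-0.3 -1.2  0.1] M [-0.13 -0.05 -0.01] w 34.6 60 q7 0.0
5 15.71 [ 605.14 -161.32   82.17] F [-0.4 -0.  -0.2] M [ 0.04 -0.09  0.01] w 34.9 60 q7 0.23
20 16.12 [ 605.16 -161.42   82.25] F [-0.5 -0.8 -0.2] M [-0.02  0.03 -0.02] w 34.7 60 q7 0.46
 16.32 [ 605.33 -161.38   82.47] F [ 0.   0.6 -1.9] M [-0.03  0.02  0.03] w 34.5 60 q7 0.46
True
drop 17.26 [ 605.25 -161.48   74.77] F [-1.3 -0.7  5.5] M [ 0.05  0.09 -0.04] w 34.7 61 q7 0.45
```

Run:
```python
from h import *
z0=75.4
ctrl.move_straight([X,Y,z0],rate=10)
for a in range(20,181,20):
    ctrl.move_straight([X,Y,z0-8*a/360],ori(136-a),rate=15); s=st(a)
    if np.abs(s['ft_force']).max()>18: print('STOP');break
ctrl.dwell(.2);st()
```

```text
20 18.08 [ 605.17 -161.34   74.78] F [ 0.1  0.4 -1.2] M [ 0.04 -0.06 -0.  ] w 34.5 60 q7 0.15
40 18.58 [ 605.27 -161.32   74.44] F [-0.2  0.6 -0.6] M [-0.03 -0.04  0.04] w 34.7 60 q7 -0.15
60 19.08 [ 605.29 -161.27   74.01] F [-0.3  0.2 -1.3] M [-0.03  0.    0.03] w 34.6 60 q7 -0.45
80 19.58 [ 605.31 -161.26   73.58] F [-0.1  0.8 -1.7] M [ 0.05  0.02 -0.04] w 34.7 60 q7 -0.75
100 20.08 [ 605.29 -161.26   73.11] F [ 0.  0. -1.] M [0.04 0.03 0.01] w 34.8 60 q7 -1.04
120 20.58 [ 605.31 -161.29   72.7 ] F [ 1.1  0.5 -1.7] M [ 0.   -0.01 -0.02] w 34.5 60 q7 -1.34
140 21.08 [ 605.3  -161.28   72.22] F [-0.3  0.3 -0.3] M [ 0.02 -0.02 -0.01] w 34.7 60 q7 -1.63
160 21.58 [ 605.31 -161.26   71.81] F [ 0.3  0.9 -1.2] M [ 0.09 -0.01  0.01] w 34.7 60 q7 -1.92
180 22.08 [ 605.3  -161.26   71.36] F [ 0.3  1.1 -0.8] M [0.02 0.01 0.06] w 34.5 60 q7 -2.21
 22.28 [ 605.3  -161.49   71.4 ] F [ 0.4  0.2 -1.6] M [ 0.01  0.03 -0.  ] w 34.5 60 q7 -2.21
```

Run:
```python
from h import *
print(ctrl.move_straight([X,Y,70],rate=8,stop_force=4)); ctrl.dwell(.1); s=st('rest'); z=s['position'][2]
hand.grip(60); st('open')
for y in (16,76,136): ctrl.move_straight([X,Y,z+.3],ori(y),rate=30)
st('rot')
im,d=grab_frame('side'); save('rel.png',cv2.resize(im[170:260,300:420],None,fx=5,fy=5))
im,d=grab_frame('wrist'); save('relw.png',im)
```

```text
True
rest 22.59 [ 605.41 -161.53   70.78] F [-0.5  0.4  5.3] M [ 0.03  0.2  -0.  ] w 34.4 61 q7 -2.21
open 22.96 [ 604.36 -161.28   69.44] F [-0.6 -0.1 -0.8] M [-0.   -0.07 -0.01] w 59.9 0 q7 -2.21
rot 26.56 [ 605.32 -161.42   71.1 ] F [0.7 0.3 0. ] M [-0.05 -0.    0.01] w 60.2 0 q7 0.45
```

View pics/rel.png

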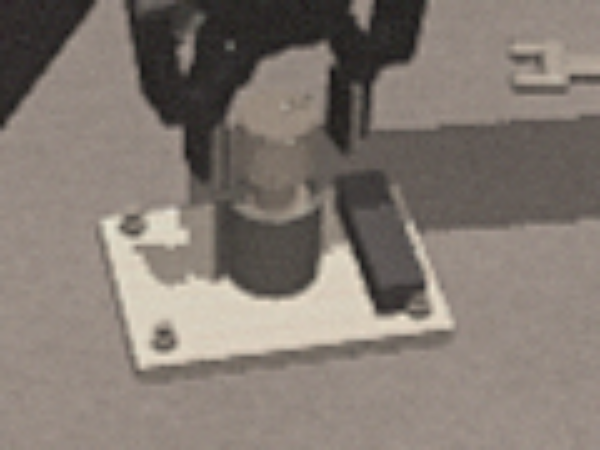

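View pics/relw.png

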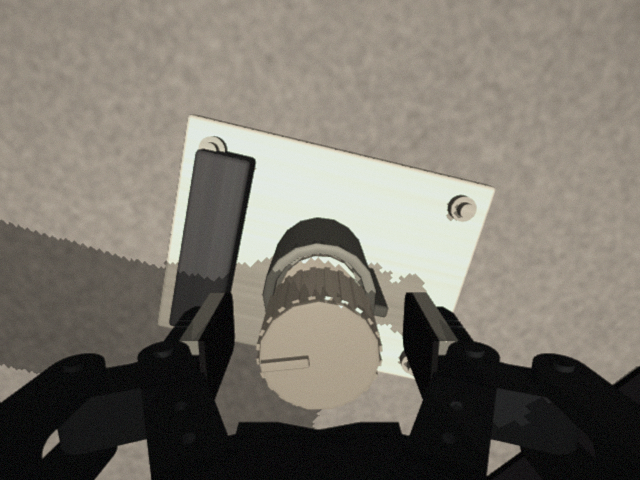

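Run:
```python
from h import *
hand.grip(30,60); ctrl.dwell(.1); s=st('grip')
z0=71.4
ctrl.move_straight([X,Y,z0],rate=10); st('lift')
for a in range(20,181,20):
    ctrl.move_straight([X,Y,z0-8*a/360],ori(136-a),rate=15); s=st(a)
    if np.abs(s['ft_force']).max()>18: print('STOP');break
ctrl.dwell(.2);st()
im,d=grab_frame('side'); save('end.png',cv2.resize(im[170:260,300:420],None,fx=5,fy=5))
```

```text
grip 27.1 [ 605.54 -161.33   71.42] F [-1.1  0.2  2.6] M [0.06 0.1  0.  ] w 35.1 60 q7 0.45
lift 27.35 [ 605.37 -161.38   71.4 ] F [0.3 0.3 2.1] M [ 0.04 -0.03  0.03] w 34.5 60 q7 0.45
20 27.85 [ 605.32 -161.81   71.02] F [ 0.  -1.4  2.4] M [-0.32  0.02 -0.03] w 34.5 60 q7 0.15
40 28.35 [ 605.29 -161.49   70.55] F [-0.2 -1.5  2.1] M [-0.3   0.09  0.01] w 35.0 60 q7 -0.16
60 28.85 [ 605.3  -161.41   70.1 ] F [-0.1 -1.5  2.6] M [-0.32  0.09  0.05] w 34.8 60 q7 -0.45
80 29.35 [ 605.16 -161.45   69.62] F [-0.3 -0.9  3.5] M [-0.39  0.38 -0.02] w 34.7 60 q7 -0.75
100 29.85 [ 605.06 -161.14   69.18] F [-2.1 -0.7  5.4] M [-0.12  0.61  0.07] w 34.7 60 q7 -1.05
120 30.35 [ 606.1  -160.79   68.77] F [1.5 0.4 1.3] M [ 0.08 -0.32  0.05] w 34.7 60 q7 -1.34
140 30.85 [ 605.33 -162.04   68.32] F [ 0.5 -2.3  2.5] M [-0.51  0.01  0.02] w 34.5 60 q7 -1.63
160 31.35 [ 604.29 -161.52   67.87] F [-2.5 -1.1  6.9] M [-0.23  0.67 -0.03] w 34.5 60 q7 -1.92
180 31.85 [ 604.43 -160.11   67.46] F [-3.3  0.7  6.7] M [ 0.27  0.6  -0.03] w 34.6 60 q7 -2.21
 32.05 [ 604.41 -160.14   67.46] F [-3.3  1.   6.7] M [0.39 0.62 0.02] w 34.7 60 q7 -2.21
```

View pics/end.png

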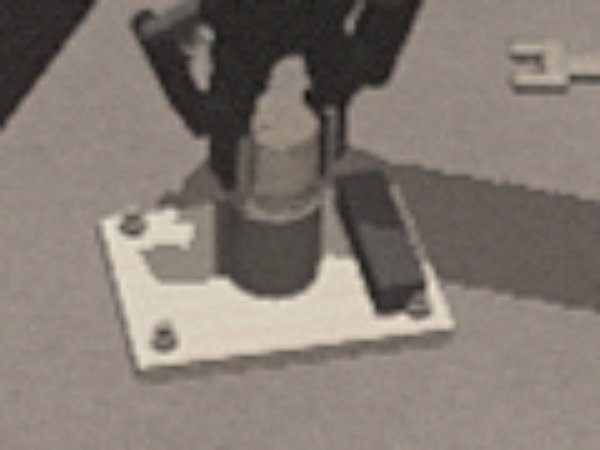

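Run:
```python
from h import *
im,d=grab_frame('wrist');W=cloud('wrist',d)
def plane(w,name):
    for _ in range(4):
        A=np.c_[w[:,:2]-w[:,:2].mean(0),np.ones(len(w))];k=np.linalg.lstsq(A,w[:,2],rcond=None)[0];r=w[:,2]-A@k;w=w[abs(r)<max(.8,2*r.std())]
    print(name,len(w),np.round(k,4),r.std(),cv2.minEnclosingCircle(w[:,:2].astype(np.float32)))
rr=np.hypot(W[...,0]-X,W[...,1]-Y); z=W[...,2]
zt=67.46-48.3+82; print(zt)
plane(W[(rr<22)&(abs(z-zt)<5)],'top')
plane(W[(rr<75)&(rr>28)&(abs(z-12)<4)],'plate'); plane(W[(rr>90)&(rr<250)&(abs(z)<6)],'table')
st()
```

```text
101.16
top 9523 [-8.600000e-03  7.300000e-03  1.014946e+02] 0.553332257802735 ((605.531494140625, -161.68260192871094), 21.791078567504883)
plate 25520 [-2.2000e-03 -7.0000e-04  1.2875e+01] 0.5214204872211924 ((605.3211059570312, -161.4063262939453), 74.9981689453125)
table 136337 [-0.0021 -0.001   0.9178] 0.5176774517739445 ((585.0260009765625, -143.93557739257812), 202.44265747070312)
 32.15 [ 604.44 -160.14   67.47] F [-3.3  1.9  6.9] M [0.4  0.65 0.02] w 34.7 60 q7 -2.21
```

```bash
python3 -c "
from h import *
print(order.sign_off()); st()"
```

```text
the job is handed in; nothing more can be done
None
the job is handed in; nothing more can be done
```

The bolt is started in the boss and the job is handed in: after dropping about 7.5 mm off the thread start it was turned one full turn clockwise (with one regrip halfway), and it ended about 0.01 rad from upright with its thread end about 17.4 mm below the rim, still gripped at 60 N. The sign-off returned no verdict.

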